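# Call a workmate and point out the loose bolt

### The arm

A 6-joint arm with a two-finger parallel gripper is mounted at the origin on a cart in front of the work surface, level with it; the furniture and walls round the work are solid. World frame = base frame: x ahead of the robot, y to its left, z up, the work surface at z = 0. Lengths are in mm, angles in rad, forces in N, time in s.
With the tool pointing down it reaches from about 325 to 750 mm from the base axis. Payload 7.6 kg.
Tool frame: the origin (TCP) lies midway between the tips of the shut fingers; the grasp point (between the pads) lies behind it (env.hold_point_z is the z of the grasp point in the tool frame, in mm); z points along the fingers, y is the line along which they close (so a half turn about z gives the same grasp; the last joint's range is limited). The gripper opens to 85 mm and grips with 20 to 120 N. Pads are 22 mm wide; open, the fingers measure 114 mm over their backs; the gripper's body (76 mm by 85 mm) begins 54 mm behind the grasp point. The pads swing forward as they close: fully open they stand 13 mm farther back than shut.
Start: joints at [1.203, 0.052, 1.401, -0, 1.689, -0.07], TCP at [154.028, 501.918, 231.323] pointing down, gripper open.
Joint ranges: [-2.9, 2.9], [-0.91, 2.17], [0.12, 2.37], [-1.06, 4.2], [0.26, 2.73], [-2.93, 2.93]. Speed limits (rad/s): [2.57, 2.57, 3.01, 3.14, 3.14, 3.14].

### API

Orientations are given as a unit quaternion [w, x, y, z].
In Python, from workcell import env, vision, job_done gives the robot as it stands.
- The arm moves only by the tool move_arm, never from a script. Its argument "increments" is a list that holds one entry, the list of rows, each a list of 7 numbers: the gripper command: -1 is fully open, 1 is shut, values between are in proportion, then the shift along the world's x, y, z in cm, then the turn, a rotation vector about the world's x, y, z in degrees. A call has 1 to 10 rows; each row shifts and turns the commanded pose from where the row before left it; what a row does not reach is not made up. A row lasts 1/8 s, in which the tool goes at most 62.5 mm and 10.7 degrees, less where a joint would pass 70% of its speed; a pose out of reach is approached as far as the arm can. A call is refused whole if a number of a shift passes 6.25 or a number of a turn 10.7, either way. A call with a gripper value outside its range is refused whole. The fingers move at their own pace and stop on an object; "force" is the grip in N (left out, the last holds). Time passes only in rows, so rows that do not move let the fingers close. It gives the time, the measured TCP pose, the force, the opening and the grip force at its end, in the units of the state.
- env.sense(): the state, without advancing time (a new reading comes with each control period).
- vision.get_image(name): name is "scene" or "top" or "wrist"; returns the picture (400x640x3 uint8, red, green, blue); there is no depth.
- vision.camera_params(name): a dict with "fx", "fy", "cx", "cy" (pixels), "dist_coeffs" ([k1, k2, p1, p2, k3] as OpenCV has them; the pictures are not rectified), "R" (3x3) and "t" (3): a world point X has camera coordinates R X + t; the wrist camera has in their place "tool_from_camera" (4x4, takes a point from camera to tool coordinates, whose origin is the TCP and whose axes are the flange's). Camera axes: x right, y down, z forward; pixel columns grow to the right and rows downward; lengths in mm; the calibration is good to about 2 mm. A picture is of the moment at which its call begins: read the wrist's pose just before it. camera_params takes no time and is no camera call.
- job_done(): hands the job in; it is judged then, once.
The state is a dict: "time_s": time; "joint_pos": joint angles; "joint_velocities": joint speeds; "tau": joint torques, N m; "ee_pos": TCP position; "tcp_rot": TCP orientation; "wrist_force": force on the tool from outside, world axes, zero at the start; "moment": the same for the moment, N m; "grip_width": opening from 0.0 (shut) to 1.0 (fully open); "grip_force": force on a finger pad.
Only numpy, scipy, OpenCV 4.12 (cv2) and the standard library are available. Lean on these libraries where they do the work, as an engineer would, in place of code of your own. Each camera call takes 0.05 s, during which the arm holds its last target. There are 200 camera calls.

### The job

One of the four bolts of the flange bearing has not been screwed home: its head stands clearly higher than the other three. Press the call button right down and let it come up again, to call a workmate; then point at the loose bolt: bring the fingertips, pointing straight down, over the middle of its head, 1 to 3 cm above it, and stay there for at least three seconds, still pointing when the program finishes. Do not touch the bearing, its block or its bolts, and leave the other things on the bench where they are.

Things in the scene. Friction and masses are not known exactly. Their poses are not given: they have to be found in the camera images.
- call_button (a joint): travel of the call button, m: 0 up, 0.006 fully down; a spring pushes it back, fully down takes 5 N
- call_button_top (a point): middle of the upper face of the call button: a black round button 44 mm wide, moving straight down, on the middle of a plain grey box (90 x 110 mm, 45 mm high) that is fixed to the bench; up, its face is 67 mm above the bench, 10 mm above the grey collar, 60 mm wide, round it; the box stands on the left or the right of the bench, with the bearing on the other side
- bearing: flange bearing fixed on a timber block: block 170 x 170 x 40 mm, on it a dark square flange 136 x 136 x 14 mm with a round boss in the middle, 80 mm wide, whose top is 75 mm above the bench. Origin at the middle of the block's underside, z up, x and y along its sides; the bolts stand at x = +-50, y = +-50 mm, on the flange, which is 54 mm above the bench
- bolt_1_top (a point): middle of the upper face of hexagon bolt 1's head, z up. All four are alike: plain steel, head 24 mm across flats and 10 mm high on a washer 30 mm wide and 3 mm thick. The upper face of a tight bolt lies 67 mm above the bench; one of the four, to be found by its height, is unscrewed by 25 mm, so that its bare threaded shank, 16 mm thick, shows between washer and head and its upper face lies 92 mm above the bench
- bolt_2_top (a point): middle of the upper face of hexagon bolt 2's head, z up. All four are alike: plain steel, head 24 mm across flats and 10 mm high on a washer 30 mm wide and 3 mm thick. The upper face of a tight bolt lies 67 mm above the bench; one of the four, to be found by its height, is unscrewed by 25 mm, so that its bare threaded shank, 16 mm thick, shows between washer and head and its upper face lies 92 mm above the bench
- bolt_3_top (a point): middle of the upper face of hexagon bolt 3's head, z up. All four are alike: plain steel, head 24 mm across flats and 10 mm high on a washer 30 mm wide and 3 mm thick. The upper face of a tight bolt lies 67 mm above the bench; one of the four, to be found by its height, is unscrewed by 25 mm, so that its bare threaded shank, 16 mm thick, shows between washer and head and its upper face lies 92 mm above the bench
- bolt_4_top (a point): middle of the upper face of hexagon bolt 4's head, z up. All four are alike: plain steel, head 24 mm across flats and 10 mm high on a washer 30 mm wide and 3 mm thick. The upper face of a tight bolt lies 67 mm above the bench; one of the four, to be found by its height, is unscrewed by 25 mm, so that its bare threaded shank, 16 mm thick, shows between washer and head and its upper face lies 92 mm above the bench
- bolt_1: bolt 1 of the bearing; origin at the middle of its washer's underside, 54 mm above the bench
- bolt_2: bolt 2 of the bearing; origin at the middle of its washer's underside, 54 mm above the bench
- bolt_3: bolt 3 of the bearing; origin at the middle of its washer's underside, 54 mm above the bench
- bolt_4: bolt 4 of the bearing; origin at the middle of its washer's underside, 54 mm above the bench
- hex_keys: loose bystander: set of hexagon keys lying flat, 45 x 90 x 9 mm; origin at the middle of its underside
- dark_tape: loose bystander: small dark roll of tape lying flat, 53 x 51 x 19 mm; origin at the middle of its underside
- wood_spool: loose bystander: upright turned wooden spool, 60 mm wide, 58 mm high; origin at the middle of its underside
Not all that is in view belongs to the job. What is shaped like the part that bears call_button but green is not meant.

How it is judged (in metres and radians):
On the way, in this order (a step that is already met when the one before it is completed fails the run):
1. the call button is pressed right down (value of joint call_button above 0.0045 m), for 0.05 s.
2. with the button up again, the fingers point at the loose bolt from just above it for 2 s (((height (world z) of bolt_1_top above 0.08 m and horizontal distance between the grasp point and bolt_1_top below 0.02 m and z of the grasp point in the frame of bolt_1_top between 0.012 and 0.065 m) or (height (world z) of bolt_2_top above 0.08 m and horizontal distance between the grasp point and bolt_2_top below 0.02 m and z of the grasp point in the frame of bolt_2_top between 0.012 and 0.065 m) or (height (world z) of bolt_3_top above 0.08 m and horizontal distance between the grasp point and bolt_3_top below 0.02 m and z of the grasp point in the frame of bolt_3_top between 0.012 and 0.065 m) or (height (world z) of bolt_4_top above 0.08 m and horizontal distance between the grasp point and bolt_4_top below 0.02 m and z of the grasp point in the frame of bolt_4_top between 0.012 and 0.065 m)) and value of joint call_button below 0.001 m), for 2 s.
At the end, for the whole second after the job is handed in: The button is up (under 1 mm), the grasp point between the fingers is within 20 mm, sideways, of the middle of the loose bolt's head and 12 to 65 mm above it (the fingertips are some 19 mm lower), and the hexagon keys, tape and spool are within 10 mm of where they began (all of step 2 and distance of each of hex_keys, dark_tape, wood_spool from where it was at the start of the episode below 0.01 m); the robot touches nothing.
It fails at once if the robot touches the bearing, its block or a bolt (contact force between any of the fingers, the arm and bearing above 0.5 N or contact force between any of the fingers, the arm and bolt_1 above 0.5 N or contact force between any of the fingers, the arm and bolt_2 above 0.5 N or contact force between any of the fingers, the arm and bolt_3 above 0.5 N or contact force between any of the fingers, the arm and bolt_4 above 0.5 N).
It fails at once if the hexagon keys, the tape or the spool is moved or lifted by more than 10 mm (distance of any of hex_keys, dark_tape, wood_spool from where it was at the start of the episode above 0.01 m).
It also fails if it takes over 38 s, if anything falls off the work surface, if the arm or the gripper's body presses on something with over 40 N, if the wrist force passes 120 N, or if a joint passes its speed limit or range.

## Working session

There is one attempt and no reset: what is moved stays moved. The work goes in short steps, Python scripts to look and compute and a tool call to move; the robot and the scene stay as the last step left them, time stands still between calls to the robot, and variables do not carry over. Pictures are saved under pics/ and viewed, at most 10 in all, crops included, and the job is handed in when it is done.

Besides the shell and the picture viewer there is one more tool, called after "Request:" by a JSON object that holds its "fn" and its "kwargs", one argument or row to a line. move_arm: Moves the arm, as the interface text tells. Its arguments: {"type":"object","properties":{"increments":{"type":"array","items":{"type":"array","items":{"type":"array","items":{"type":"number"}}}},"force":{"type":"number"}},"required":["increments"]}

```bash
mkdir -p pics; cat > h.py <<'E'
import numpy as np, cv2
from workcell import env, vision, job_done
def ray(name,px):
    p=vision.camera_params(name)
    K=np.array([[p["fx"],0,p["cx"]],[0,p["fy"],p["cy"]],[0,0,1]])
    u=cv2.undistortPoints(np.array([[px]],float),K,np.array(p["dist_coeffs"],float))[0,0]
    R=np.array(p["R"]);t=np.array(p["t"]).ravel()
    return -R.T@t, R.T@np.array([u[0],u[1],1])
def at(name,px,z):
    c,d=ray(name,px); return np.round(c+d*(z-c[2])/d[2],1)
E
python3 - <<'E'
from h import *
for n in("top","scene"): cv2.imwrite(f"pics/{n}0.png",vision.get_image(n)[...,::-1])
print(env.hold_point_z, env.sense()["time_s"])
E
```

```text
-18.700000000000003 0.1
```

View pics/top0.png

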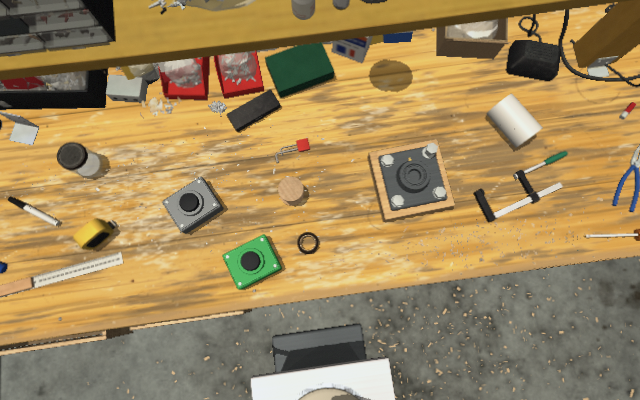

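View pics/scene0.png

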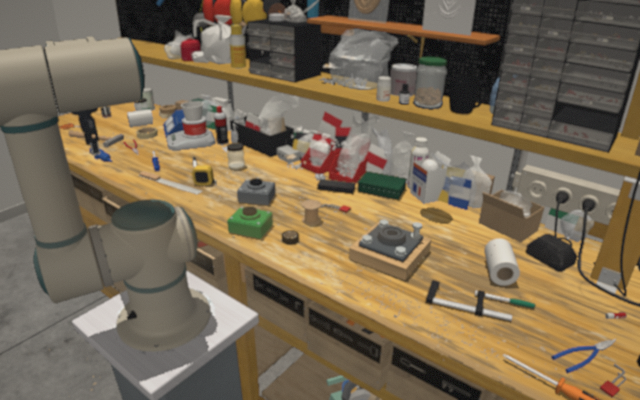

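The top view shows a grey box with a black button at (190,203). The green look-alike is at (250,261), and the bearing is at (412,177) with bolts near (387,160), (431,151), (397,201) and (447,193). I choose the grey box. The upper-right bolt looks raised, so I'll check both in a crop.

```bash
python3 - <<'E'
from h import *
t=cv2.imread("pics/top0.png");s=cv2.imread("pics/scene0.png")
def c(im,x,y,w,h,W=400,H=300): return cv2.resize(im[y:y+h,x:x+w],(W,H),interpolation=cv2.INTER_CUBIC)
a=np.hstack([c(t,360,135,100,75),c(t,140,165,100,75)])
b=np.hstack([c(s,340,210,100,75),c(s,210,165,100,75)])
cv2.imwrite("pics/crop.png",np.vstack([a,b]))
print("button",at("top",(190,203),67),"green",at("top",(250,261),67))
for p in[(387,160),(431,151),(397,201),(447,193)]: print(p,at("top",p,67),at("top",p,92))
print("boss",at("top",(413,175),75),"spool",at("top",(291,188),58),"tape",at("top",(308,243),19),"keys",at("top",(292,150),0))
print(ray("top",(0,0))[0])
E
```

```text
button [554.1 245.2  67. ] green [403.2 122.9  67. ]
(387, 160) [ 593.6 -221.9   67. ] [ 586.8 -216.7   92. ]
(431, 151) [ 601.  -327.9   67. ] [ 594.1 -320.1   92. ]
(397, 201) [ 493.5 -228.1   67. ] [ 489.2 -222.8   92. ]
(447, 193) [ 496.3 -345.4   67. ] [ 492.  -337.1   92. ]
boss [ 547.6 -273.6   75. ] spool [559.6  10.5  58. ] tape [430.4 -11.7  19. ] keys [670.3  -3.3   0. ]
[ 318.98861941   -9.52960539 1086.89264865]
```

View pics/crop.png

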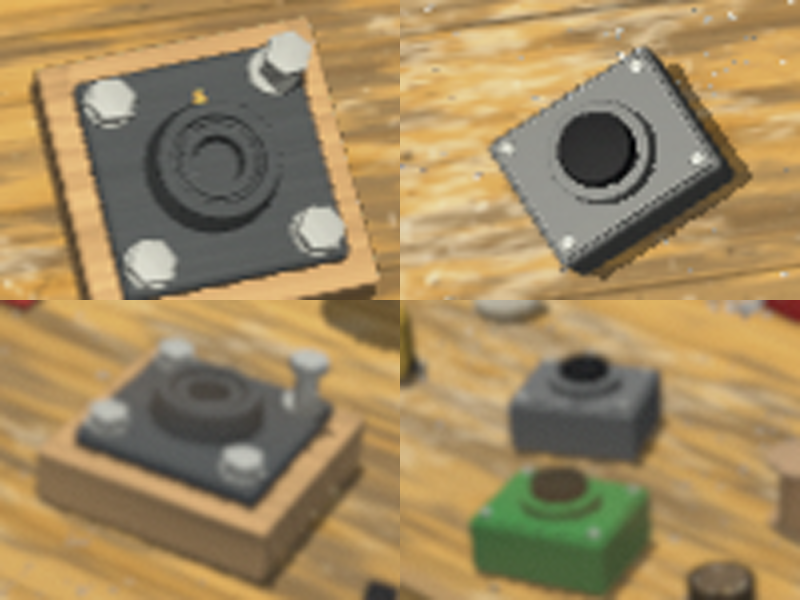

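The crop confirms the choice: the upper-right bolt shows its shank in both views, with its head at top px (432.5,147.5). The grey button is at (189.3,202.5).

```bash
python3 - <<'E'
from h import *
print(at("top",(189.25,202.5),67),at("top",(432.5,147.5),92))
a,b,c=[at("top",p,67) for p in[(388,160.2),(398,200.5),(440,192.5)]]
print(a,b,c,a+c-b)
s=env.sense();print(s["ee_pos"],s["tcp_rot"],s["grip_width"],s["time_s"])
E
```

```text
[555.5 246.8  67. ] [ 601.8 -325.1   92. ]
[ 592.8 -224.1   67. ] [ 494.3 -230.6   67. ] [ 499.7 -329.7   67. ] [ 598.2 -323.2   67. ]
[153.91382344 501.64384793 230.51777186] [-1.62268073e-04  1.48321386e-01  9.88938936e-01 -7.21467771e-04] 0.9977681703324099 0.1
```

Request:
{"fn": "move_arm", "kwargs": {
  "increments": [
    [[1,4.5,-2.8,-1,0,0,0],[1,4.5,-2.8,-1,0,0,0],[1,4.5,-2.8,-1,0,0,0],[1,4.5,-2.8,-1,0,0,0],[1,4.5,-2.8,-1,0,0,0],[1,4.5,-2.8,-1,0,0,0],[1,4.5,-2.8,-1,0,0,0],[1,4.5,-2.8,-1,0,0,0],[1,4.2,-3.1,-1,0,0,0],[1,0,0,0,0,0,0]]
  ]
}}

```text
time_s: 1.35
ee_pos: [557.4, 244.0, 139.0]
tcp_rot: [-0.001, 0.151, 0.989, -0.001]
wrist_force: [-0.9, 0.8, 0.0]
grip_width: 0.001
grip_force: 0.0
```

```bash
python3 - <<'E'
from h import *
s=env.sense();print(s["ee_pos"],s["tcp_rot"],s["grip_width"],s["time_s"],s["wrist_force"])
cv2.imwrite("pics/w1.png",vision.get_image("wrist")[...,::-1])
from scipy.spatial.transform import Rotation as R
p=vision.camera_params("wrist");T=np.array(p["tool_from_camera"])
q=s["tcp_rot"];Rw=R.from_quat([q[1],q[2],q[3],q[0]]).as_matrix()
M=np.eye(4);M[:3,:3]=Rw;M[:3,3]=s["ee_pos"];C=np.linalg.inv(M@T)
K=np.array([[p["fx"],0,p["cx"]],[0,p["fy"],p["cy"]],[0,0,1]])
print(cv2.projectPoints(np.array([[555.5,246.8,67],[577.5,246.8,67]]),cv2.Rodrigues(C[:3,:3])[0],C[:3,3],K,np.array(p["dist_coeffs"],float))[0])
E
```

```text
[557.42194856 244.02814006 138.95935898] [-0.00135369  0.15051103  0.98860687 -0.0010241 ] 0.0006585100566439994 1.35 [-0.87283578  0.83244019  0.00389129]
[[[316.88901996 203.9863196 ]]

 [[326.34555455 232.63758239]]]
```

View pics/w1.png

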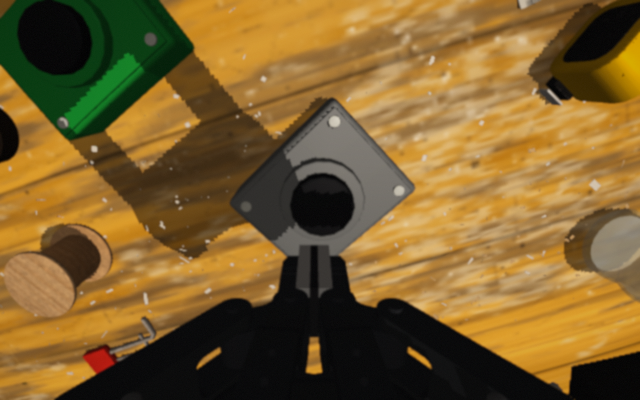

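The wrist view shows the grey button at (323,203), within 5 mm of the prediction, so the fingers are right over it. Now I press.

Request:
{"fn": "move_arm", "kwargs": {
  "increments": [
    [[1,0,0.1,-3,0,0,0],[1,0,0.1,-2.5,0,0,0],[1,0,0,-1.2,0,0,0],[1,0,0,-0.5,0,0,0],[1,0,0,-0.4,0,0,0],[1,0,0,-0.2,0,0,0],[1,0,0,0,0,0,0],[1,0,0,0,0,0,0]]
  ]
}}

```text
time_s: 2.4
ee_pos: [556.3, 249.3, 64.1]
tcp_rot: [0.001, 0.148, 0.989, 0.001]
wrist_force: [-0.4, 2.1, 3.3]
grip_width: -0.0
grip_force: 1.5
```

Request:
{"fn": "move_arm", "kwargs": {
  "increments": [
    [[1,0,0,-0.2,0,0,0],[1,0,0,-0.2,0,0,0],[1,0,0,-0.1,0,0,0],[1,0,0,0,0,0,0],[1,0,0,0,0,0,0]]
  ]
}}

```text
time_s: 3.02
ee_pos: [556.5, 249.3, 60.9]
tcp_rot: [0.001, 0.148, 0.989, 0.001]
wrist_force: [-6.1, 0.1, 15.8]
grip_width: 0.001
grip_force: 8.0
```

Force is 15.8 N, so the button is at its stop. Next I lift off and travel to the bolt, staying high.

Request:
{"fn": "move_arm", "kwargs": {
  "increments": [
    [[1,0,0,1,0,0,0],[1,0,0,4,0,0,0],[1,0,0,5,0,0,0],[1,0,-4,3,0,0,0],[1,0.4,-5.5,0,0,0,0],[1,0.4,-5.5,0,0,0,0],[1,0.4,-5.5,0,0,0,0],[1,0.4,-5.5,0,0,0,0],[1,0.4,-5.5,0,0,0,0],[1,0.4,-5.5,0,0,0,0]]
  ]
}}

```text
time_s: 4.28
ee_pos: [579.5, -123.3, 187.6]
tcp_rot: [-0.001, 0.149, 0.989, -0.0]
wrist_force: [0.6, 0.1, -1.1]
grip_width: 0.004
grip_force: 0.0
```

Request:
{"fn": "move_arm", "kwargs": {
  "increments": [
    [[1,0.5,-5.5,0,0,0,0],[1,0.5,-5.5,0,0,0,0],[1,0.4,-5,0,0,0,0],[1,0.4,-4,0,0,0,0],[1,0,0,0,0,0,0],[1,0,0,0,0,0,0]]
  ]
}}

```text
time_s: 5.03
ee_pos: [597.7, -320.9, 187.5]
tcp_rot: [-0.001, 0.148, 0.989, 0.0]
wrist_force: [-0.5, 0.3, 0.7]
grip_width: 0.002
grip_force: 0.0
```

```bash
cat >> h.py <<'E'
from scipy.spatial.transform import Rotation as R
def wrist(fn):
    s=env.sense();print(s["ee_pos"],s["tcp_rot"],s["time_s"],s["wrist_force"])
    cv2.imwrite(fn,vision.get_image("wrist")[...,::-1])
    return wpose(s)
def wpose(s):
    p=vision.camera_params("wrist");T=np.array(p["tool_from_camera"])
    q=s["tcp_rot"];M=np.eye(4);M[:3,:3]=R.from_quat([q[1],q[2],q[3],q[0]]).as_matrix();M[:3,3]=s["ee_pos"]
    K=np.array([[p["fx"],0,p["cx"]],[0,p["fy"],p["cy"]],[0,0,1]])
    return M@T,K,np.array(p["dist_coeffs"],float)
def wat(px,z):
    M,K,D=wpose(env.sense());u=cv2.undistortPoints(np.array([[px]],float),K,D)[0,0]
    d=M[:3,:3]@[u[0],u[1],1];c=M[:3,3];return np.round(c+d*(z-c[2])/d[2],1)
E
python3 - <<'E'
from h import *
wrist("pics/w2.png")
E
```

```text
[ 597.73464901 -320.85547713  187.4721905 ] [-7.11062088e-04  1.48469428e-01  9.88916697e-01  2.99408126e-04] 5.025 [-0.45026643  0.32819552  0.69475924]
```

View pics/w2.png

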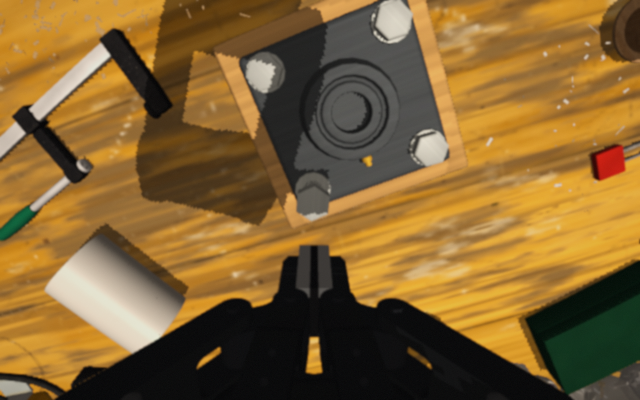

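The loose bolt is just ahead of the fingers, near (314,195), and the washer and head overlap in this view. I'll enlarge it and compute the positions.

```bash
python3 - <<'E'
from h import *
im=cv2.imread("pics/w2.png")[150:270,234:394]
cv2.imwrite("pics/w2c.png",cv2.resize(im,(800,600),interpolation=cv2.INTER_CUBIC))
for p in[(314,195),(314,200),(314,205)]:print(p,wat(p,92))
a,b,c=[wat(p,67) for p in[(428,148),(391,21),(262,73)]];print(a,b,c,a+c-b)
M,K,D=wpose(env.sense());C=np.linalg.inv(M)
print(cv2.projectPoints(np.array([[600.,-324,92],[600,-324,82],[600,-324,57]]),cv2.Rodrigues(C[:3,:3])[0],C[:3,3],K,D)[0].round(1).tolist())
E
```

```text
(314, 195) [ 597.4 -319.8   92. ]
(314, 200) [ 601.1 -320.9   92. ]
(314, 205) [ 604.9 -322.1   92. ]
[ 594.6 -225.6   67. ] [ 497.5 -232.3   67. ] [ 504.2 -331.    67. ] [ 601.3 -324.3   67. ]
[[[309.6, 199.8]], [[309.7, 195.4]], [[310.1, 185.7]]]
```

View pics/w2c.png

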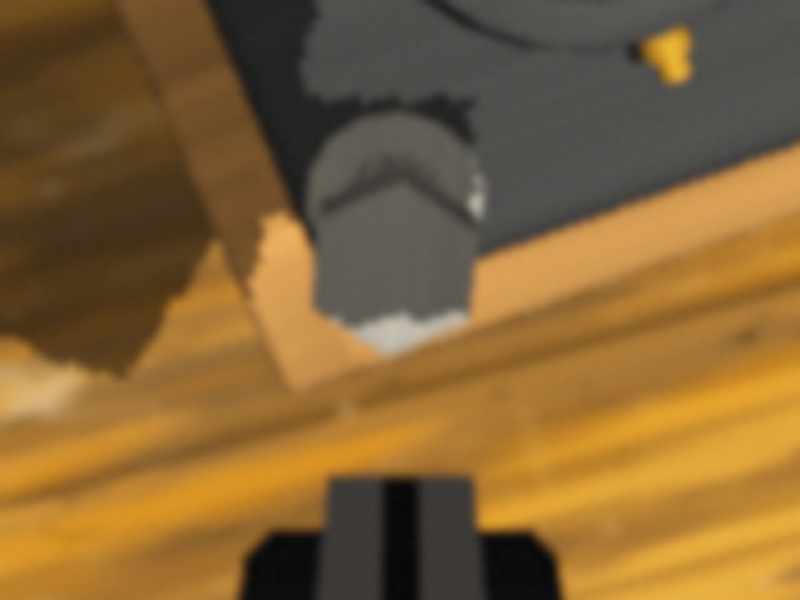

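The hexagon head is centred at crop (393,265), which is pixel (312.6,203). That puts the bolt at about (602,-322), and the two other estimates agree. I descend to roughly 20 mm above it.

Request:
{"fn": "move_arm", "kwargs": {
  "increments": [
    [[1,0.4,-0.2,-2,0,0,0],[1,0,0,-2,0,0,0],[1,0,0,-1.5,0,0,0],[1,0,0,-1,0,0,0],[1,0,0,-0.7,0,0,0],[1,0,0,-0.2,0,0,0],[1,0,0,0,0,0,0],[1,0,0,0,0,0,0]]
  ]
}}

```text
time_s: 6.08
ee_pos: [602.3, -323.3, 115.0]
tcp_rot: [0.001, 0.148, 0.989, -0.0]
wrist_force: [0.2, -0.1, -0.2]
grip_width: -0.001
grip_force: 0.0
```

```bash
python3 - <<'E'
from h import *
wrist("pics/w3.png"); a=cv2.imread("pics/w3.png")
s=vision.get_image("scene")[...,::-1][150:270,330:490]
cv2.imwrite("pics/chk.png",np.hstack([cv2.resize(a[130:290,220:420],(400,320)),cv2.resize(s,(400,320))]))
E
```

```text
[ 602.25923904 -323.25756654  115.03219791] [ 5.16577537e-04  1.48370028e-01  9.88931765e-01 -1.78110578e-04] 6.075 [ 0.20600566 -0.10794916 -0.15020396]
```

View pics/chk.png

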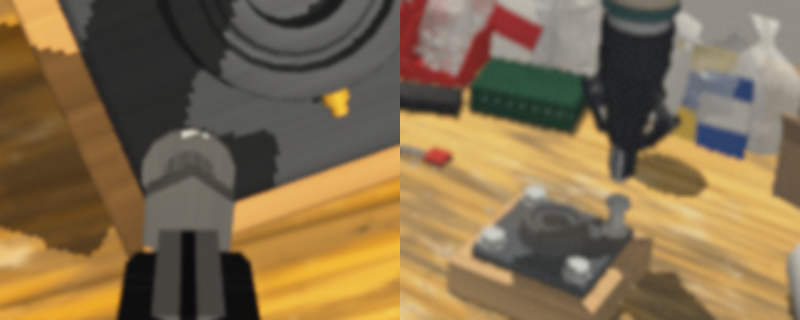

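The fingertips are over the loose bolt's head in both views, about 2 cm above it and centred. Now I hold.

Request:
{"fn": "move_arm", "kwargs": {
  "increments": [
    [[1,0,0,0,0,0,0],[1,0,0,0,0,0,0],[1,0,0,0,0,0,0],[1,0,0,0,0,0,0],[1,0,0,0,0,0,0],[1,0,0,0,0,0,0],[1,0,0,0,0,0,0],[1,0,0,0,0,0,0],[1,0,0,0,0,0,0],[1,0,0,0,0,0,0]]
  ]
}}

```text
time_s: 7.42
ee_pos: [602.0, -323.1, 114.3]
tcp_rot: [-0.0, 0.148, 0.989, 0.0]
wrist_force: [0.2, -0.2, -0.6]
grip_width: -0.001
grip_force: 0.0
```

Request:
{"fn": "move_arm", "kwargs": {
  "increments": [
    [[1,0,0,0,0,0,0],[1,0,0,0,0,0,0],[1,0,0,0,0,0,0],[1,0,0,0,0,0,0],[1,0,0,0,0,0,0],[1,0,0,0,0,0,0],[1,0,0,0,0,0,0],[1,0,0,0,0,0,0],[1,0,0,0,0,0,0],[1,0,0,0,0,0,0]]
  ]
}}

```text
time_s: 8.68
ee_pos: [602.0, -323.1, 114.3]
tcp_rot: [0.0, 0.148, 0.989, 0.0]
wrist_force: [0.2, -0.0, 0.2]
grip_width: -0.002
grip_force: 0.0
```

Request:
{"fn": "move_arm", "kwargs": {
  "increments": [
    [[1,0,0,0,0,0,0],[1,0,0,0,0,0,0],[1,0,0,0,0,0,0],[1,0,0,0,0,0,0],[1,0,0,0,0,0,0],[1,0,0,0,0,0,0],[1,0,0,0,0,0,0],[1,0,0,0,0,0,0],[1,0,0,0,0,0,0],[1,0,0,0,0,0,0]]
  ]
}}

```text
time_s: 9.93
ee_pos: [602.0, -323.1, 114.3]
tcp_rot: [-0.0, 0.148, 0.989, 0.0]
wrist_force: [0.0, 0.3, 0.6]
grip_width: -0.003
grip_force: 0.0
```

```bash
python3 -c "
from workcell import env,job_done
print(env.sense()['ee_pos'],job_done())"
```

```text
the job is handed in; nothing more can be done
[ 602.02259125 -323.064653    114.30589164] None
```

I pressed the call button to its stop and released it, then held the fingertips about 22 mm above the middle of the loose bolt's head for over 3.5 s. They were still pointing there when I handed the job in at about 10 s; no verdict came back.

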